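# Tare the scale under the empty mixing cup

## Robot

A 6-joint arm with a two-finger parallel gripper is mounted at the origin on the work surface. World frame = base frame: x ahead of the robot, y to its left, z up, the work surface at z = 0. Lengths are in m, angles in rad, forces in N, time in s.
With the tool pointing down it reaches from about 0.35 to 0.775 m from the base axis. Payload 5.5 kg.
Tool frame: the origin (TCP) lies midway between the tips of the shut fingers; the grasp point (between the pads) lies grip_point_offset behind it (grip_point_offset is the distance from the TCP to the grasp point, in m); z points along the fingers, y is the direction in which the jaws open and shut (so a half turn about z gives the same grasp; the last joint's range is limited). The gripper opens to 85 mm and grips with 20 to 120 N. Pads are 22 mm wide; open, the fingers measure 114 mm over their backs; the gripper's body (76 mm by 85 mm) begins 54 mm behind the grasp point. The pads swing forward as they close: fully open they stand 13 mm farther back than shut.
Start: joints at [1.03, 0.313, 0.046, 1.304, 0, 1.431], TCP at [0.224, 0.529, 0.231] pointing down, gripper open.
Joint ranges: [-2.76, 2.76], [-0.86, 1.69], [-1.03, 1.26], [-2.2, 2.34], [-1.47, 1.5], [-3.14, 3.14]. Speed limits (rad/s): [2.57, 2.57, 3.14, 3.14, 3.14, 3.14].

## Interface

Orientations are given as a unit quaternion [w, x, y, z].
In Python, from workcell import * gives the robot as it stands.
- The arm moves only by the tool send_rows, never from a script. Its argument "series" is one flat list of numbers, 7 for each row, row after row: the shift along the tool's x, y, z in cm, then the turn, a rotation vector about the tool's x, y, z in degrees, then the opening, from 0 (shut) to 1 (fully open). A call has 1 to 10 rows; each row is the pose to reach, as a shift and turn from the pose commanded when the call began, along the tool's axes at that moment; what a row does not reach only later rows make up. A row lasts 1/12 s, in which the tool goes at most 41.7 mm and 7.16 degrees, less where a joint would pass 70% of its speed; a pose out of reach is approached as far as the arm can. A call with a gripper value outside its range is refused whole. The fingers move at their own pace and stop on an object; "newtons" is the grip in N (left out, the last holds). Time passes only in rows, so rows that repeat a pose let the fingers close. It gives the time, the measured TCP pose, the force and the opening at its end, in the units of the state.
- get_state(): the state, without advancing time (a new reading comes with each control period).
- read_camera(name): name is "scene" or "side" or "wrist"; returns the picture (384x512x3 uint8, blue, green, red); there is no depth.
- camera_info(name): a dict with "K" (3x3 intrinsics, pixels), "xyz" and "attitude" of the camera in the world. Camera axes: x right, y down, z forward; pixel columns grow to the right and rows downward; lengths in m; the calibration is good to about 2 mm. A picture is of the moment at which its call begins: read the wrist's pose just before it. camera_info takes no time and is no camera call; for the wrist camera it gives the pose at the moment of the call.
- hand_in(): hands the job in, once; it reports no verdict.
Trained networks look in the newest picture that a camera, given by its name, has taken for a name from the list of things; names that differ only in an ending like _2 or _b are one class to them, and where a whole thing is asked for, a point or a joint stands for the part that bears it (a point fixed in the world has none). Each returns a list of dicts, best first, with "p" (0 to 1); they miss things now and then, are a little off and sometimes report something else, mostly with a low value. They report only what shows in the picture. A call takes as long as a camera call.
- silhouettes(camera, label): "pixels" (384x512 bool, what is visible of it) and "box" ([left, top, width, height] in pixels, round what is visible of it).
The state is a dict: "clock": time; "joint_pos": joint angles; "qvel": joint speeds; "tau": joint torques, N m; "tcp_pos": TCP position; "orientation": TCP orientation; "wrist_force": force on the tool from outside, world axes, zero at the start; "ft_torque": the same for the moment, N m; "finger_gap": finger opening in m.
Only numpy, scipy, OpenCV 4.12 (cv2) and the standard library are available. Lean on these libraries where they do the work, as an engineer would, in place of code of your own. Each camera call takes 0.05 s, during which the arm holds its last target. There are 200 camera calls.

## Task

Tare the bench scale on which the empty mixing cup stands: with the fingertips, gently press its wide oblong tare key (right-hand end of the row of keys as you face the scale) all the way down, keep it down for about a second, then let it spring back and draw the hand away. Do not press the round keys, touch the pan under the cup or touch the other scale, where hardener is being weighed, and leave the cup, the bottle, the filler tub and the sanding block standing where they are.

Things in the scene. Friction and masses are not known exactly. Their poses are not given: they have to be found in the camera images.
- cup_scale: white bench scale carrying the empty mixing cup, to be tared; both scales are alike, either may be on the left. 260 mm deep (x), 200 wide (y), fixed. Origin under its centre on the table, z up; x runs from the sloping black key panel (front, x -130 to -40 mm, towards the robot) to the back. Housing behind it 54 mm high, pan on top. Three grey keys in a row on the panel's near side
- cup_scale_pan: its stainless steel weighing pan, 150 mm (x) by 170 mm (y), 6 mm thick, its top 72 mm above the table; origin: centre of its underside, at x = 50 mm, y = 0, z = 66 mm in the scale's frame. Axes as the scale's
- cup_scale_tare_top (a point): centre of the top of the wide oblong tare key, 16 mm (x) by 36 mm (y), at the right-hand end of the row (x = -107, y = -52 mm in the scale's frame, top 47 mm above the table), 52 mm clear of the next key; the panel around it slopes at 0.2 rad, 34 mm high at its front edge, 52 mm at its rear; the key stands 8 mm out of the panel; x and y along the key top, z = panel normal, outwards
- cup_scale_tare (a joint): travel of that key in m: 0 = up, 0.0045 = fully down (along the panel normal); a spring returns it, needing about 1 N to start and 6 N when fully down, where it stops hard; a push straight down with the fingertips works it
- cup_scale_unit_top (a point): centre of the top of the round unit key in the middle of the row, 16 mm across (y = 26 mm); the key stands 8 mm out of the panel; x and y along the key top, z = panel normal, outwards
- cup_scale_unit (a joint): travel of that key in m: 0 = up, 0.0045 = fully down (along the panel normal); a spring returns it, needing about 1 N to start and 6 N when fully down, where it stops hard; a push straight down with the fingertips works it
- cup_scale_power_top (a point): centre of the top of the round power key at the left-hand end of the row, 16 mm across (y = 68 mm); the key stands 8 mm out of the panel; x and y along the key top, z = panel normal, outwards
- cup_scale_power (a joint): travel of that key in m: 0 = up, 0.0045 = fully down (along the panel normal); a spring returns it, needing about 1 N to start and 6 N when fully down, where it stops hard; a push straight down with the fingertips works it
- bottle_scale: white bench scale carrying the hardener bottle, to be left alone; both scales are alike, either may be on the left. 260 mm deep (x), 200 wide (y), fixed. Origin under its centre on the table, z up; x runs from the sloping black key panel (front, x -130 to -40 mm, towards the robot) to the back. Housing behind it 54 mm high, pan on top. Three grey keys in a row on the panel's near side
- bottle_scale_pan: its stainless steel weighing pan, 150 mm (x) by 170 mm (y), 6 mm thick, its top 72 mm above the table; origin: centre of its underside, at x = 50 mm, y = 0, z = 66 mm in the scale's frame. Axes as the scale's
- bottle_scale_tare_top (a point): centre of the top of the wide oblong tare key, 16 mm (x) by 36 mm (y), at the right-hand end of the row (x = -107, y = -52 mm in the scale's frame, top 47 mm above the table), 52 mm clear of the next key; the panel around it slopes at 0.2 rad, 34 mm high at its front edge, 52 mm at its rear; the key stands 8 mm out of the panel; x and y along the key top, z = panel normal, outwards
- bottle_scale_tare (a joint): travel of that key in m: 0 = up, 0.0045 = fully down (along the panel normal); a spring returns it, needing about 1 N to start and 6 N when fully down, where it stops hard; a push straight down with the fingertips works it
- bottle_scale_unit_top (a point): centre of the top of the round unit key in the middle of the row, 16 mm across (y = 26 mm); the key stands 8 mm out of the panel; x and y along the key top, z = panel normal, outwards
- bottle_scale_unit (a joint): travel of that key in m: 0 = up, 0.0045 = fully down (along the panel normal); a spring returns it, needing about 1 N to start and 6 N when fully down, where it stops hard; a push straight down with the fingertips works it
- bottle_scale_power_top (a point): centre of the top of the round power key at the left-hand end of the row, 16 mm across (y = 68 mm); the key stands 8 mm out of the panel; x and y along the key top, z = panel normal, outwards
- bottle_scale_power (a joint): travel of that key in m: 0 = up, 0.0045 = fully down (along the panel normal); a spring returns it, needing about 1 N to start and 6 N when fully down, where it stops hard; a push straight down with the fingertips works it
- mixing_cup: empty white plastic mixing cup without handle, 76 mm across the rim, 75 mm tall, loose, standing on a scale's pan; origin: centre of its underside, z up
- hardener_bottle: white plastic bottle with black cap and paper label, 62 mm across, 140 mm tall, loose, standing on the other scale's pan; origin: centre of its underside, z up
- filler_tub: white lidded tub with paper label, 116 mm across the lid, 95 mm tall, loose on the table to one side; origin: centre of its underside
- sanding_block: cork sanding block with rubber sole, 66 x 121 x 28 mm, loose on the table to the other side; origin: centre of its underside, long side along y

How it is judged:
By the outcome, as a careful person would: the job done as asked, in the order asked, and still so for the second after the job is handed in, with the robot touching nothing.
It also fails if it takes over 32 s, if anything falls off the work surface, if the arm or the gripper's body presses on something with over 40 N, if the wrist force passes 120 N, or if a joint passes its speed limit or range.

## Working session

There is one attempt and no reset: what is moved stays moved. The work goes in short steps, Python scripts to look and compute and a tool call to move; the robot and the scene stay as the last step left them, time stands still between calls to the robot, and variables do not carry over. Pictures are saved under pics/ and viewed, about 8 in all and at most 12, crops included, and the job is handed in when it is done.

Besides the shell and the picture viewer there is one more tool, called after "Call:" by a JSON object that holds its "op" and its "data". send_rows: Moves the arm, as the interface text tells. Its arguments: {"type":"object","properties":{"series":{"type":"array"},"newtons":{"type":"number"}},"required":["series"]}

```bash
mkdir -p pics; cat > h.py <<'E'
from workcell import *
import numpy as np, cv2
from scipy.spatial.transform import Rotation as R
def rot(q): return R.from_quat(np.asarray(q),scalar_first=True).as_matrix()
def cam(n):
    c=camera_info(n); a=np.asarray(c["attitude"]); return np.array(c["K"]),np.array(c["xyz"]),(rot(a) if a.shape==(4,) else a)
def proj(n,P,c=None):
    K,t,M=c or cam(n); p=(np.atleast_2d(P)-t)@M@K.T; return p[:,:2]/p[:,2:]
def back(n,uv,z,c=None):
    K,t,M=c or cam(n); d=M@np.linalg.inv(K)@np.array([*uv,1.]); return t+d*(z-t[2])/d[2]
E
python3 - <<'E'
from h import *
s=get_state(); print(s)
ims=[]
for n in("scene","side"):
    print(camera_info(n)); im=read_camera(n)
    for l in("cup_scale","bottle_scale","mixing_cup","hardener_bottle","cup_scale_pan","cup_scale_tare_top","filler_tub","sanding_block"):
        try:
            for d in silhouettes(n,l)[:3]: print(n,l,round(d["p"],2),d["box"])
        except Exception as e: print(l,e)
    cv2.imwrite(f"pics/{n}0.png",im)
E
```

```text
{'clock': 0.0, 'joint_pos': array([1.03039694e+00, 3.14031637e-01, 4.49792565e-02, 1.30358573e+00,
       4.98911669e-07, 1.43119550e+00]), 'qvel': array([ 3.34492611e-04,  1.23311166e-04,  1.93029013e-03,  2.62640849e-05,
        2.00451244e-04, -1.70977043e-04]), 'tau': array([ 1.16881558e-03, -4.80630147e+01,  2.98531401e+01,  1.93724589e-02,
       -7.85966245e-05,  2.60400501e-07]), 'tcp_pos': array([0.22408534, 0.52899015, 0.2303912 ]), 'orientation': array([-3.07340799e-04,  1.99060549e-01,  9.79986760e-01, -8.68091819e-04]), 'wrist_force': array([-0.64876419,  0.14332857, -0.23491971]), 'ft_torque': array([ 0.00154954,  0.00117657, -0.02627048]), 'finger_gap': 0.08526875502747704}
{'K': array([[454.91580963,   0.        , 257.93698688],
       [  0.        , 454.91580963, 194.56306557],
       [  0.        ,   0.        ,   1.        ]]), 'xyz': array([1.49776207, 0.83454589, 1.19169596]), 'attitude': array([-0.15842512,  0.37129341,  0.83537516, -0.37308314])}
scene cup_scale 0.57 [180.1, 165.1, 85.1, 51.6]
scene bottle_scale 0.74 [247.0, 220.5, 98.7, 71.8]
scene mixing_cup 
[... 285 characters left out ...]
1.8, 21.2]
{'K': array([[348.13138759,   0.        , 257.17643151],
       [  0.        , 348.13138759, 191.77830822],
       [  0.        ,   0.        ,   1.        ]]), 'xyz': array([0.41852907, 0.81903456, 0.75010086]), 'attitude': array([ 0.04978635, -0.10362035,  0.89530503, -0.43036386])}
side cup_scale 0.78 [221.1, 144.5, 88.9, 58.4]
side mixing_cup 0.92 [237.4, 133.2, 24.9, 28.2]
side hardener_bottle 0.64 [172.7, 195.6, 32.9, 53.3]
side hardener_bottle 0.18 [151.7, 212.3, 124.3, 100.2]
side cup_scale_pan 0.56 [225.4, 147.2, 56.9, 32.5]
side filler_tub 0.75 [192.7, 311.4, 57.3, 71.7]
side sanding_block 0.81 [279.1, 128.5, 32.9, 18.1]
side sanding_block 0.71 [155.1, 212.5, 81.1, 58.6]
```

```bash
python3 - <<'E'
from h import *
a=cv2.resize(cv2.imread("pics/scene0.png")[120:312,150:420],None,fx=2.9,fy=2.9,interpolation=cv2.INTER_CUBIC)
b=cv2.resize(cv2.imread("pics/side0.png")[110:320,130:350],None,fx=2.8,fy=2.8,interpolation=cv2.INTER_CUBIC)
cv2.imwrite("pics/a.png",a);cv2.imwrite("pics/b.png",b)
print("cup", back("scene",(205.6,186),.074),back("side",(250,160),.074))
E
```

```text
cup [ 0.69084344 -0.18603169  0.074     ] [ 0.6768711  -0.17202189  0.074     ]
```

View pics/a.png

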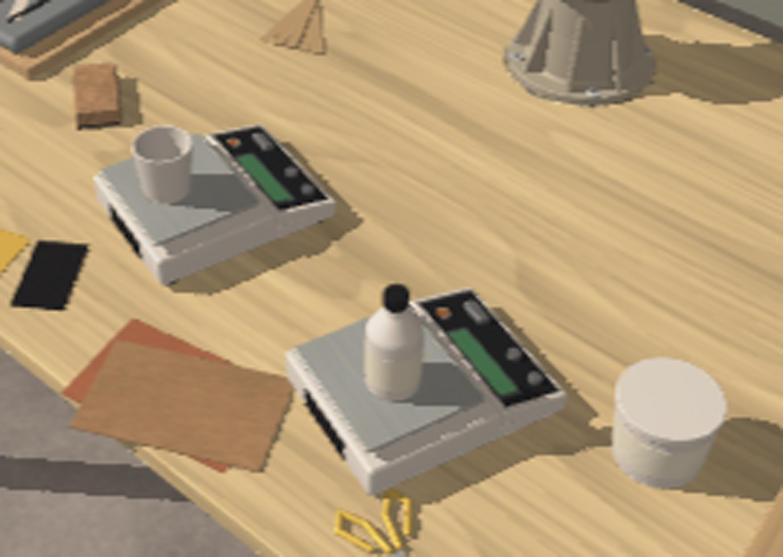

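View pics/b.png

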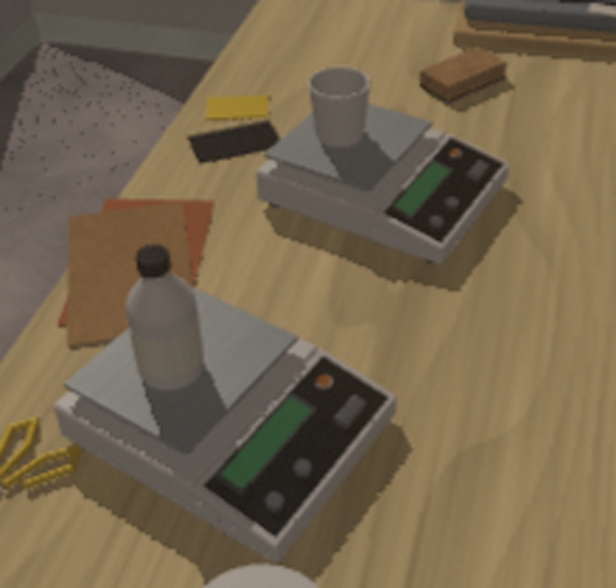

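```bash
cat >> h.py <<'E'
KEYS=np.array([[-.107,-.052,.047],[-.107,.026,.047],[-.107,.068,.047]])
def world(p,P): c,s=np.cos(p[2]),np.sin(p[2]); return P@np.array([[c,s,0],[-s,c,0],[0,0,1]])+[p[0],p[1],0]
E
python3 - <<'E'
from h import *
from scipy.optimize import least_squares
ob={"scene":np.array([[262,142],[291,172],[307,190]])/2.9+[150,120],"side":np.array([[479,170],[452,202],[436,221]])/2.8+[130,110]}
C={n:cam(n) for n in ob}
for use in(["scene"],["side"],["scene","side"]):
    f=lambda p:np.concatenate([(proj(n,world(p,KEYS),C[n])-ob[n]).ravel() for n in use])
    r=least_squares(f,[.63,-.18,0]); print(use,r.x.round(4),r.fun.round(1),world(r.x,KEYS).round(4)[0])
s=get_state();print(camera_info("wrist"))
M=rot(s["orientation"]);print(M.round(3)); print(((world(r.x,KEYS)[0]+[-.0,0,.14])-s["tcp_pos"])@M*100, np.degrees(r.x[2]))
E
```

```text
['scene'] [ 0.6249 -0.1634 -0.2813] [-0.  -0.1 -0.   0.2  0.1 -0. ] [ 0.5077 -0.1836  0.047 ]
['side'] [ 0.6142 -0.169  -0.2976] [ 0.  -0.1 -0.1  0.1  0.   0. ] [ 0.4967 -0.1873  0.047 ]
['scene', 'side'] [ 0.6174 -0.1679 -0.2901] [ 0.7 -1.4  0.5 -1.1  0.5 -1.3 -0.9 -0.2 -0.9  0.1 -0.8 -0. ] [ 0.5    -0.1871  0.047 ]
{'K': array([[341.53916381,   0.        , 256.9048677 ],
       [  0.        , 341.53916381, 195.23568286],
       [  0.        ,   0.        ,   1.        ]]), 'xyz': array([0.16059341, 0.55648308, 0.3733938 ]), 'attitude': array([0.11561755, 0.8254951 , 0.54711167, 0.07654565])}
[[-0.921  0.39   0.   ]
 [ 0.39   0.921  0.   ]
 [-0.     0.    -1.   ]]
[-53.33664565 -55.22112777   4.42730892] -16.623524566564473
```

Call:
{"op": "send_rows", "data": {"series": [-26,-27.5,2,0,0,-3,0,-26,-27.5,2,0,0,-3,0,-26,-27.5,2,0,0,-3,0,-26,-27.5,2,0,0,-3,0,-26,-27.5,2,0,0,-3,0,-26,-27.5,2,0,0,-3,0,-26,-27.5,2,0,0,-3,0,-26,-27.5,2,0,0,-3,0,-26,-27.5,2,0,0,-3,0,-26,-27.5,2,0,0,-3,0], "newtons": 40}}

```text
clock: 1.73
tcp_pos: [0.3584, 0.1696, 0.2113]
orientation: [0.001, 0.177, 0.984, -0.001]
wrist_force: [-0.0, 0.2, -0.8]
finger_gap: -0.0001
```

Call:
{"op": "send_rows", "data": {"series": [-24,-28.4,2,0,0,-3.8,0,-24,-28.4,2,0,0,-3.8,0,-24,-28.4,2,0,0,-3.8,0,-24,-28.4,2,0,0,-3.8,0,-24,-28.4,2,0,0,-3.8,0,-24,-28.4,2,0,0,-3.8,0,-24,-28.4,2,0,0,-3.8,0,-24,-28.4,2,0,0,-3.8,0,-24,-28.4,2,0,0,-3.8,0,-24,-28.4,2,0,0,-3.8,0]}}

```text
clock: 2.57
tcp_pos: [0.4877, -0.1804, 0.1906]
orientation: [0.001, 0.143, 0.99, -0.001]
wrist_force: [1.6, 0.3, -0.5]
finger_gap: 0.0002
```

```bash
python3 - <<'E'
from h import *
s=get_state(); print(s["tcp_pos"],s["orientation"]); c=cam("wrist"); im=read_camera("wrist")
np.savez("w1.npz",K=c[0],t=c[1],M=c[2],)
cv2.imwrite("pics/w1raw.png",im)
cv2.imwrite("pics/w1.png",cv2.resize(im,None,fx=1.5,fy=1.5,interpolation=cv2.INTER_CUBIC))
print(proj("wrist",world([.6174,-.1679,-.29],KEYS),c)*1.5)
for l in("cup_scale_tare_top","mixing_cup","cup_scale"):
  for d in silhouettes("wrist",l)[:3]: print(l,d["p"],np.array(d["box"])*1.5)
E
```

```text
[ 0.48771901 -0.18036651  0.19056592] [ 0.00131887  0.14335879  0.98966903 -0.0013184 ]
[[380.82340908 294.42677875]
 [515.27471601 294.88498157]
 [587.71715381 295.13186151]]
cup_scale_tare_top 0.61 [343.2  283.35  63.6   28.5 ]
cup_scale_tare_top 0.52 [374.25 439.8  237.45 105.15]
```

View pics/w1.png

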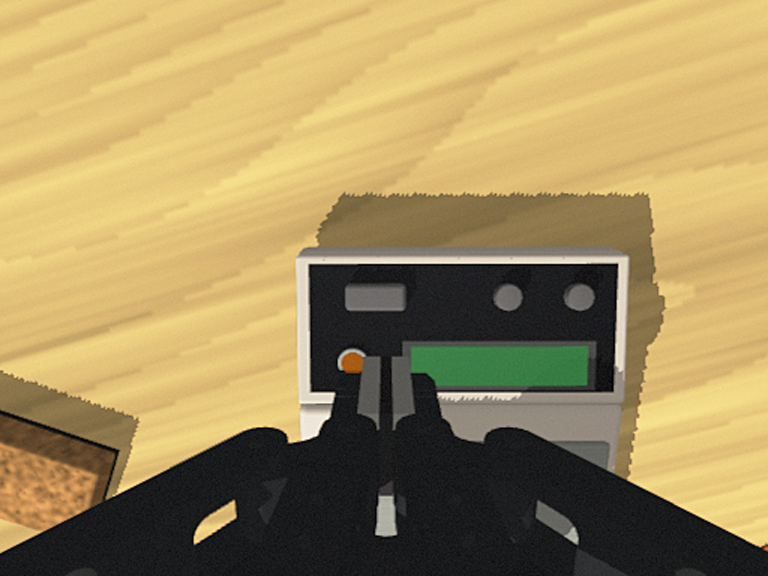

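```bash
python3 - <<'E'
from h import *
w=np.load("w1.npz"); c=(w["K"],w["t"],w["M"]); s=get_state()
P=[back("wrist",np.array(u)/1.5,.047,c) for u in((375.5,297),(508,297),(580,297))]
print(np.round(P,4), [np.linalg.norm(P[i+1]-P[i]) for i in(0,1)], np.degrees(np.arctan2(*(P[2]-P[0])[[1,0]]))-90)
for z in(.047,.087): print((P[0]+[0,0,z-.047]-s["tcp_pos"])@rot(s["orientation"])*100)
print("tcp proj",proj("wrist",s["tcp_pos"],c)*1.5)
E
```

```text
[[ 0.5006 -0.1905  0.047 ]
 [ 0.5224 -0.1167  0.047 ]
 [ 0.5342 -0.0766  0.047 ]] [np.float64(0.07696498606115836), np.float64(0.041779991032463104)] -16.411594741494127
[-2.04007612 -1.22659137 14.40385707]
[-2.03544137 -1.22390743 10.40386065]
tcp proj [[405.29092454 369.15700169]]
```

```bash
python3 - <<'E'
from h import *
w=np.load("w1.npz")
s=get_state(); c=cam("wrist"); M=rot(s["orientation"])
print(s["clock"],s["tcp_pos"],s["orientation"],s["qvel"].round(3)); print("old",w["t"],"new",c[1]); print((c[1]-s["tcp_pos"])@M, (M.T@c[2]).round(3)); print((M.T@w["M"]).round(3))
print("tcp proj",proj("wrist",s["tcp_pos"],c)*1.5)
im=read_camera("wrist"); cv2.imwrite("pics/w2raw.png",im); cv2.imwrite("pics/w2.png",im[140:300,170:430])
np.savez("w2.npz",K=c[0],t=c[1],M=c[2])
P=world([.6174,-.1679,-.29],KEYS); print(proj("wrist",P,c))
for d in silhouettes("wrist","cup_scale_tare_top")[:2]: print(d["p"],d["box"])
E
```

```text
2.7667 [ 0.48456619 -0.17322842  0.19107031] [-5.26481510e-04  1.40447898e-01  9.90087844e-01  4.13534842e-04] [ 0.019 -0.018 -0.011 -0.003 -0.001 -0.001]
old [ 0.42098149 -0.16032574  0.33238935] new [ 0.41816662 -0.15414506  0.33320987]
[ 6.92519676e-02 -4.06539465e-05 -1.42059470e-01] [[ 0.001 -0.962 -0.275]
 [ 1.     0.001 -0.   ]
 [ 0.    -0.275  0.962]]
[[-0.005 -0.96  -0.279]
 [ 1.    -0.004 -0.004]
 [ 0.003 -0.279  0.96 ]]
tcp proj [[385.48806033 383.64120181]]
[[246.52866499 202.249881  ]
 [335.47634725 202.98046511]
 [383.31790721 203.37341838]]
0.73 [221.7, 195.1, 44.1, 19.2]
```

View pics/w2.png

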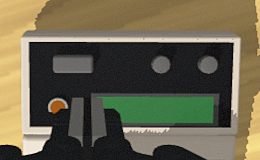

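```bash
python3 - <<'E'
from h import *
w=np.load("w2.npz"); c=(w["K"],w["t"],w["M"]); s=get_state(); M=rot(s["orientation"])
P=[back("wrist",u,.047,c) for u in((243,204.5),(331,204.3),(378,204.5))]
print(s["tcp_pos"],s["qvel"].round(3));print(np.round(P,4), [np.linalg.norm(P[i+1]-P[i]) for i in(0,1)], np.degrees(np.arctan2(*(P[2]-P[0])[[1,0]]))-90, np.degrees(np.arctan2(M[1,0],M[0,0])))
print((P[0]-s["tcp_pos"])@M*100)
for e in(.011,): print(proj("wrist",s["tcp_pos"]+M@[e,0,0],c))
E
```

```text
[ 0.48470103 -0.17268117  0.19147256] [ 0.005 -0.004 -0.003 -0.001 -0.002 -0.002]
[[ 0.5011 -0.1907  0.047 ]
 [ 0.5224 -0.1164  0.047 ]
 [ 0.534  -0.0768  0.047 ]] [np.float64(0.07725842591211768), np.float64(0.041287157266951036)] -16.12378179311979 163.92808065181273
[-2.08010338 -1.28145823 14.44629558]
[[258.23888375 233.57346841]]
```

Call:
{"op": "send_rows", "data": {"series": [-1,-0.6,3,0,0,0,0,-2.1,-1.3,6,0,0,0,0,-2.1,-1.3,8.5,0,0,0,0,-2.1,-1.3,10.5,0,0,0,0,-2.1,-1.3,11.4,0,0,0,0,-2.1,-1.3,11.4,0,0,0,0,-2.1,-1.3,11.4,0,0,0,0,-2.1,-1.3,11.4,0,0,0,0]}}

```text
clock: 3.53
tcp_pos: [0.5026, -0.1924, 0.0789]
orientation: [0.001, 0.14, 0.99, -0.0]
wrist_force: [-1.0, -0.1, -0.4]
finger_gap: -0.0001
```

```bash
python3 - <<'E'
from h import *
c=cam("wrist"); im=read_camera("wrist"); s=get_state(); M=rot(s["orientation"])
d=(np.array([.501,-.1906,.047])-s["tcp_pos"])@M*100
print(s["tcp_pos"],s["orientation"],s["qvel"].round(3),s["wrist_force"],s["clock"],d)
print(proj("wrist",[[.5011,-.1907,.047]],c),[d["box"] for d in silhouettes("wrist","cup_scale_tare_top")[:2]])
cv2.imwrite("pics/w3.png",cv2.resize(im[130:330,150:430],None,fx=2,fy=2))
E
```

```text
[ 0.50278875 -0.19261678  0.07909095] [ 1.44224541e-03  1.40270735e-01  9.90111998e-01 -5.22378299e-04] [-0.003 -0.001 -0.002 -0.002  0.002  0.001] [-0.13838428 -0.48052604 -0.12231052] 3.5833 [0.23748994 0.14607688 3.20830532]
[[259.21829299 226.2429202 ]] [[224.2, 208.8, 67.1, 32.3], [174.2, 169.9, 337.8, 194.1]]
```

View pics/w3.png

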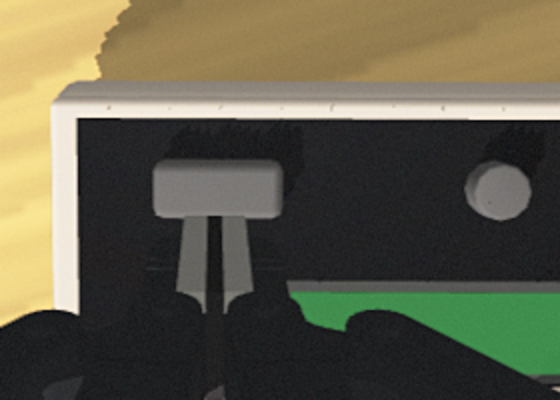

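Call:
{"op": "send_rows", "data": {"series": [0.2,0.15,1,0,0,0,0,0.2,0.15,2,0,0,0,0,0.2,0.15,2.6,0,0,0,0,0.2,0.15,2.8,0,0,0,0,0.2,0.15,2.8,0,0,0,0,0.2,0.15,2.8,0,0,0,0]}}

```text
clock: 4.13
tcp_pos: [0.4998, -0.1903, 0.0489]
orientation: [-0.0, 0.141, 0.99, 0.0]
wrist_force: [0.2, -1.2, -0.0]
finger_gap: -0.0001
```

Call:
{"op": "send_rows", "data": {"series": [0,0,0.1,0,0,0,0,0,0,0.2,0,0,0,0,0,0,0.3,0,0,0,0,0,0,0.4,0,0,0,0,0,0,0.4,0,0,0,0]}}

```text
clock: 4.55
tcp_pos: [0.5008, -0.1907, 0.0457]
orientation: [0.001, 0.141, 0.99, -0.0]
wrist_force: [0.7, -0.1, 4.3]
finger_gap: -0.0003
```

Call:
{"op": "send_rows", "data": {"series": [0,0,0.1,0,0,0,0,0,0,0.15,0,0,0,0,0,0,0.2,0,0,0,0,0,0,0.2,0,0,0,0]}}

```text
clock: 4.88
tcp_pos: [0.5012, -0.1908, 0.0439]
orientation: [0.001, 0.141, 0.99, -0.0]
wrist_force: [0.6, 0.7, 5.6]
finger_gap: -0.0003
```

Call:
{"op": "send_rows", "data": {"series": [0,0,0.05,0,0,0,0,0,0,0.1,0,0,0,0,0,0,0.1,0,0,0,0,0,0,0.1,0,0,0,0]}}

```text
clock: 5.22
tcp_pos: [0.5012, -0.1908, 0.0436]
orientation: [0.001, 0.141, 0.99, -0.0]
wrist_force: [0.3, 0.8, 10.2]
finger_gap: -0.0001
```

Call:
{"op": "send_rows", "data": {"series": [0,0,0.03,0,0,0,0,0,0,0.03,0,0,0,0,0,0,0.03,0,0,0,0,0,0,0.03,0,0,0,0,0,0,0.03,0,0,0,0,0,0,0.03,0,0,0,0,0,0,0.03,0,0,0,0,0,0,0.03,0,0,0,0,0,0,0.03,0,0,0,0,0,0,0.03,0,0,0,0]}}

```text
clock: 6.05
tcp_pos: [0.5013, -0.1909, 0.0436]
orientation: [0.001, 0.141, 0.99, -0.0]
wrist_force: [-1.2, 0.9, 11.9]
finger_gap: -0.0001
```

Call:
{"op": "send_rows", "data": {"series": [0,0,-0.3,0,0,0,0,0,0,-0.8,0,0,0,0,0,0,-2,0,0,0,0,0,0,-4,0,0,0,0,0,0,-7,0,0,0,0,0,0,-10,0,0,0,0,0,0,-12,0,0,0,0,2,0,-14,0,0,0,0,4,0,-15,0,0,0,0,4,0,-15,0,0,0,0]}}

```text
clock: 6.88
tcp_pos: [0.4595, -0.1784, 0.194]
orientation: [-0.0, 0.141, 0.99, -0.0]
wrist_force: [0.0, 0.9, -1.0]
finger_gap: 0.0002
```

Call:
{"op": "send_rows", "data": {"series": [0,0,0,0,0,0,0,0,0,0,0,0,0,0,0,0,0,0,0,0,0,0,0,0,0,0,0,0,0,0,0,0,0,0,0]}}

```text
clock: 7.3
tcp_pos: [0.4618, -0.1792, 0.1911]
orientation: [-0.001, 0.141, 0.99, 0.0]
wrist_force: [0.7, -0.4, -0.2]
finger_gap: -0.0001
```

```bash
python3 - <<'E'
from h import *
s=get_state(); print(s["clock"],s["tcp_pos"],s["wrist_force"],s["qvel"].round(3))
im=read_camera("wrist"); cv2.imwrite("pics/w4.png",im)
for n in("scene","side"):
    read_camera(n)
    for l in("mixing_cup","hardener_bottle","filler_tub","sanding_block"):
        for d in silhouettes(n,l)[:1]: print(n,l,round(d["p"],2),d["box"])
E
```

```text
7.3 [ 0.46175796 -0.17921432  0.19112243] [ 0.67202315 -0.42009392 -0.22791886] [-0.001 -0.003  0.003  0.003  0.001 -0.   ]
scene mixing_cup 0.93 [195.4, 160.9, 20.1, 29.2]
scene hardener_bottle 0.9 [275.6, 220.5, 21.6, 35.1]
scene sanding_block 0.62 [172.7, 142.3, 18.5, 18.8]
side mixing_cup 0.95 [238.3, 133.7, 23.5, 30.2]
side hardener_bottle 0.81 [176.1, 194.1, 27.0, 53.7]
side filler_tub 0.9 [192.9, 310.6, 57.1, 71.5]
side sanding_block 0.91 [279.5, 128.9, 33.2, 16.2]
```

View pics/w4.png

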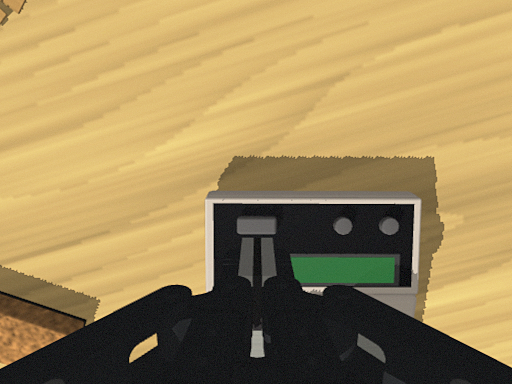

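```bash
python3 -c "
from workcell import *
print(hand_in())"
```

```text
the job is handed in; nothing more can be done
None
```

I pressed the tare key on the cup scale (the right-hand one as seen from the robot) with the shut fingertips, held it down about 1.1 s, released it and drew the hand away. The job is handed in, at about 7.5 s of the 32 s allowed.

- **Press:** the key's spring took 4 to 6 N. The fingertips then stopped at 43.6 mm above the table while the force rose to 10–12 N, which shows the key was on its hard stop. I judged full travel from this height and force, because key travel cannot be read directly.
- **Release:** the last wrist picture shows the key's grey top at (257, 226) with the hand clear. It looks sprung back, but this picture was not measured. The hand is about 19 cm above the table and the wrist force is close to zero.
- **Other things:** the cup, bottle and sanding block boxes stayed within about 3 pixels of the start in both fixed cameras.
- **Checks that fell short:** the network missed the filler tub in the final scene picture, but found it unmoved in the side view. My first wrist measurement was taken while the arm was still settling and disagreed by several millimetres, so I repeated it at rest before pressing.

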